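Wedge up the front of the balance slab for a pad change

TASK

I want to change the two front rubber pads under the stone balance slab. First take the steel check weight off the slab and stand it in the empty socket of its wooden weight block; then push the white plastic wedge, flat on the bench and thin end first, under the middle of the slab's front edge until the slab just lifts clear of both front pads, a few millimetres and no more, with its back still down on the rear pads. Finish holding: keep hold of the wedge where it is, so that it alone carries the front of the slab, and leave everything else on the bench where it stands.

Things in the scene. Friction and masses are not known exactly. Their poses are not given: they have to be found in the camera images.
- slab: Loose polished stone slab, 160 mm deep (its x) x 200 mm wide (its y) x 18 mm thick, about 1.5 kg; origin: centre of its underside, z up. It lies level on the four rubber pads of its frame, underside 16 mm above the bench. Its +x points to its back edge, which stands 1 mm in front of the frame's steel back stop; its -x edge is the front edge, facing the robot.
- slab_front (a point): Point at the middle of the slab's lower front edge, 80 mm in front (-x) of the slab's origin and on its underside: 16 mm above the bench at the start, 17.5 to 23 mm when lifted as asked.
- slab_back (a point): Point at the middle of the slab's lower back edge, x = +80 mm on its underside, 16 mm above the bench.
- frame: Fixed steel frame under the slab; origin: centre of its underside, on the black bench top (height 0); axes as the slab's. Two runners along x, 28 mm wide and 6 mm high, centred at y = +-84 mm, joined only at the back (x = 59 to 85 mm) by a crossbar with a 30 mm high back stop and side cheeks. The 140 mm between the runners is open down to the bench for 139 mm in from the slab's front edge.
- pad_fl: Front left rubber pad, a fixed disc 24 mm across and 10 mm high on the left runner; origin: centre of its underside, at x = -60, y = +84, z = 6 mm in the frame. Its top is 16 mm above the bench.
- pad_fr: Front right rubber pad, the same, at x = -60, y = -84 mm in the frame. Two more like it stand at the back, at x = +60, y = +-84 mm.
- weight: Steel check weight standing loose on the slab, about 500 g: a cylinder 38 mm in diameter and 44 mm high with a narrow neck and a knob on top (26 mm in diameter, between 55 and 66 mm above its foot); origin: centre of its foot, z up. Round, so it may be gripped on its body or its knob from any side.
- block: Fixed dark wooden weight block, 170 mm long (its x) x 70 mm wide (its y) x 26 mm high, origin: centre of its underside. It has one empty round socket and holds two smaller steel knob weights (28 and 22 mm in diameter, standing up to 74 mm above the bench, at x = -22 and -64 mm), which are not to be moved.
- socket (a point): Centre of the floor of the block's empty socket, at x = +45, y = 0 in the block, 14 mm above the bench. The socket is 46 mm in diameter and 12 mm deep.
- wedge: Loose white plastic wedge with slippery faces, flat on the bench, 150 mm long (its x) x 40 mm wide (its y), 90 g; origin: centre of its underside, z up. Its top rises 1 in 5 from 3 mm at the thin end (x = +75 mm) to 27 mm at x = -45 mm, then runs level to the butt (x = -75 mm). Pushing it under the slab takes some 3 to 10 N; it does not creep back. Not the plain flat block beside it.
- wedge_tip (a point): Middle of the wedge's thin end, at its underside: x = +75 mm in the wedge.
- wedge_butt (a point): Middle of the wedge's thick butt, x = -58, y = 0, z = 13.5 mm in the wedge: where to grip it across its 40 mm width.
- shim: Bystander: plain flat block, white plastic like the wedge, 120 x 40 x 20 mm lying on the bench; origin: centre of its underside. Leave it.
- jar: Bystander: white jar with black cap, 60 mm in diameter, 100 mm high; origin: centre of its foot. Leave it.
- beaker: Bystander: glass beaker, 68 mm in diameter, 90 mm high; origin: centre of its foot. Leave it.
- wash: Bystander: clear bottle with white cap, 68 mm in diameter, 170 mm high; origin: centre of its foot. Leave it.
- spatula: Bystander: spatula about 190 mm long lying on the bench. Leave it.
Things that resemble listed ones, but are neither listed nor needed, are in the scene too. There is more than one size of the weight; the one meant has the size given above. Leave any purple look-alike of the wedge alone.

How it is judged:
By the outcome, as a careful person would: the job done as asked, in the order asked, and still so for the second after the job is handed in, while the arm keeps its last pose, push and grip.
It also fails if it takes over 67 s, if anything falls off the work surface, if the arm or the gripper's body presses on something with over 40 N, if the wrist force passes 120 N, or if a joint passes its speed limit or range.

ROBOT

A 6-joint arm with a two-finger parallel gripper is mounted at the origin on the work surface. World frame = base frame: x ahead of the robot, y to its left, z up, the work surface at z = 0. Lengths are in m, angles in rad, forces in N, time in s.
With the tool pointing down it reaches from about 0.35 to 0.975 m from the base axis. Payload 4.9 kg.
Tool frame: the origin (TCP) lies at the very end of the fingers, on their centre line; the grasp point (between the pads) lies behind it (manip.pinch_z is the y of the grasp point in the tool frame, in m); y points along the fingers, x is the direction in which the jaws open and shut, and the axes are right-handed (so a half turn about y gives the same grasp; the last joint's range is limited). The gripper opens to 85 mm and grips with 20 to 120 N. Pads are 22 mm wide; open, the fingers measure 114 mm over their backs; the gripper's body (76 mm by 85 mm) begins 54 mm behind the grasp point. The pads swing forward as they close: fully open they stand 13 mm farther back than shut.
Start: joints at [1.074, 0.053, 1.613, -0, 1.476, -0.119], TCP at [0.231, 0.581, 0.231] pointing down, gripper open.
Joint ranges: [-3.01, 3.01], [-1.01, 2.22], [0.06, 2.58], [-1.02, 4.17], [0.09, 2.62], [-3.14, 3.14]. Speed limits (rad/s): [2.57, 2.57, 3.14, 3.14, 3.14, 3.14].

INTERFACE

Orientations are given as a unit quaternion [w, x, y, z].
In Python, from plant import manip gives the robot as it stands.
- The arm moves only by the tool drive_tool, never from a script. Its argument "motion" is a list of rows, each a list of 3 entries, a list of its own where there are three numbers: the shift along the tool's x, y, z in units of 25 mm (1.0 is 25 mm), then the turn, a rotation vector about the tool's x, y, z in units of 5 degrees (1.0 is 5 degrees), then the closure, from -1 (fully open) to 1 (shut). A call has 1 to 12 rows; each row shifts and turns the commanded pose from where the row before left it, along the tool's axes as they then stand; what a row does not reach is not made up. A row lasts 1/10 s, in which the tool goes at most 50 mm and 8.59 degrees, less where a joint would pass 70% of its speed; a pose out of reach is approached as far as the arm can. A call is refused whole if a number of a shift passes 1 or a number of a turn 1, either way. A call with a gripper value outside its range is refused whole. The fingers move at their own pace and stop on an object; the grip force is fixed at half the most. Time passes only in rows, so rows that do not move let the fingers close. It gives the time, the measured TCP pose, the force and the opening at its end, in the units of the state.
- manip.state(): the state, without advancing time (a new reading comes with each control period).
- manip.grab_frame(name): name is "scene" or "top"; returns a dict with "img" (400x640x3 uint8, blue, green, red), "range_z" (400x640 float32, m along the optical axis (not along the pixel's ray), 0 where there is no reading), "camera_matrix" (3x3 intrinsics, pixels), "k1" (the pictures are not rectified: a ray, as slopes to the right and down, at radius r is drawn at 1 + k1 r^2 times it, then the intrinsics apply), "world_from_camera" (4x4, takes a point from camera to world coordinates). Camera axes: x right, y down, z forward; pixel columns grow to the right and rows downward; lengths in m; the calibration is good to about 2 mm. A picture is of the moment at which its call begins.
- manip.job_done(): hands the job in, once; it reports no verdict.
The state is a dict: "time": time; "joint_pos": joint angles; "joint_vel": joint speeds; "joint_efforts": joint torques, N m; "tool_pos": TCP position; "tool_rot": TCP orientation; "contact_force": force on the tool from outside, world axes, zero at the start; "ft_torque": the same for the moment, N m; "gripper_width": opening from 0.0 (shut) to 1.0 (fully open).
Only numpy, scipy, OpenCV 4.12 (cv2) and the standard library are available. Lean on these libraries where they do the work, as an engineer would, in place of code of your own. Each camera call takes 0.05 s, during which the arm holds its last target. There are 200 camera calls.

## Working session

There is one attempt and no reset: what is moved stays moved. The work goes in short steps, Python scripts to look and compute and a tool call to move; the robot and the scene stay as the last step left them, time stands still between calls to the robot, and variables do not carry over. Pictures are saved under pics/ and viewed, about 8 in all and at most 12, crops included, and the job is handed in when it is done.

Besides the shell and the picture viewer there is one more tool, called after "Emit:" as name([rows], argument=value, ...), one row to a line, values as JSON. drive_tool: Moves the arm, as the interface text tells. Its arguments: {"type":"object","properties":{"motion":{"type":"array","items":{"type":"array"}}},"required":["motion"]}

```bash
mkdir -p pics; ls; cat > h.py <<'E'
import numpy as np, cv2
from plant import manip
def grab(n):
    f=manip.grab_frame(n); return f
def save(f,fn): cv2.imwrite('pics/'+fn,f['img'])
def rays(f,uv):
    K=np.array(f['camera_matrix']);uv=np.asarray(uv,float).reshape(-1,2)
    d=(uv-[K[0,2],K[1,2]])/[K[0,0],K[1,1]]
    s=d.copy()
    for _ in range(20): s=d/(1+f['k1']*(s**2).sum(1,keepdims=True))
    T=np.array(f['world_from_camera'])
    return T[:3,3],np.c_[s,np.ones(len(s))]@T[:3,:3].T
def onplane(f,uv,z):
    o,d=rays(f,uv); return o+d*((z-o[2])/d[:,2])[:,None]
def cloud(f):
    h,w=f['range_z'].shape
    u,v=np.meshgrid(np.arange(w),np.arange(h))
    o,d=rays(f,np.c_[u.ravel(),v.ravel()])
    return (o+d*f['range_z'].reshape(-1,1)).reshape(h,w,3)
E
python3 - <<'E'
from h import *
for n in('top','scene'):
    f=grab(n);save(f,n+'0.png');print(n,f['camera_matrix'],f['k1'],np.round(f['world_from_camera'],3))
    np.savez(n+'0.npz',**{k:np.array(v) for k,v in f.items()})
print(manip.pinch_z,manip.state())
E
```

```text
pics
top [[520.66992885   0.         317.8565466 ]
 [  0.         520.66992885 202.51329093]
 [  0.           0.           1.        ]] -0.05370644478703503 [[ 0.019 -0.992  0.124  0.377]
 [-1.    -0.02  -0.006 -0.011]
 [ 0.008 -0.124 -0.992  1.636]
 [ 0.     0.     0.     1.   ]]
scene [[393.89134033   0.         318.61638271]
 [  0.         393.89134033 193.57792069]
 [  0.           0.           1.        ]] -0.07059691076944524 [[-0.752  0.448 -0.484  1.106]
 [ 0.659  0.493 -0.568  0.603]
 [-0.016 -0.746 -0.665  0.807]
 [ 0.     0.     0.     1.   ]]
-0.0187 {'time': 0.1, 'joint_pos': array([ 1.07401088e+00,  5.33503958e-02,  1.61419987e+00, -2.88757171e-06,
        1.47601275e+00, -1.19002948e-01]), 'joint_vel': array([-0.0010351 , -0.00239189, -0.00477507,  0.00146239,  0.00071274,
        0.00133165]), 'joint_efforts': array([ 5.88979965e-04, -3.94901454e+01, -3.71362996e+01, -1.06359441e-04,
        3.92111324e-03,  4.10888561e-05]), 'tool_pos': array([0.2302584 , 0.5804083 , 0.23012325]), 'tool_rot': array([-0.58467012,  0.58531221,  0.39660317, -0.39783965]), 'contact_force': array([-0.22852124,  0.14966745,  0.40279263]), 'ft_torque': array([-0.01322948, -0.01520945,  0.01429932]), 'gripper_width': 1.0021901895256073}
```

View pics/top0.png

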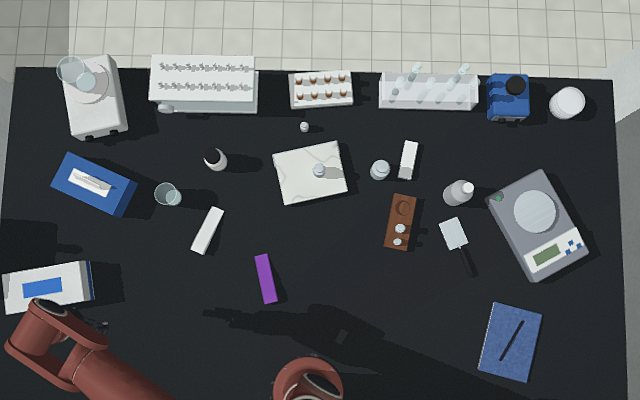

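View pics/scene0.png

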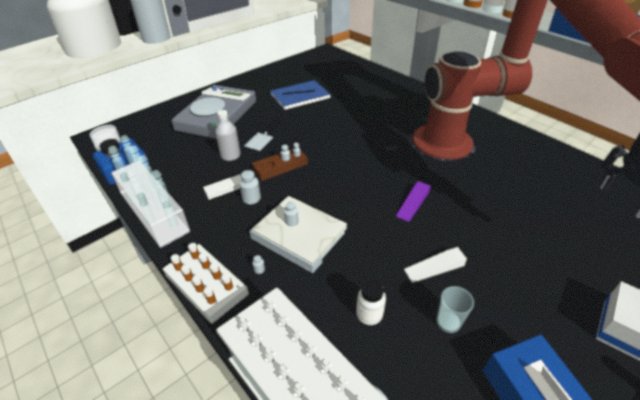

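Top view: slab at (310,172) with a weight on it at (319,170). Look-alike weights are a larger one at (380,170) and a small one at (304,126). White bars are at (208,230) and (408,160), and the purple look-alike is at (265,278). I'll use depth and crops to tell the bars and weights apart.

```bash
python3 - <<'E'
from h import *
ft=dict(np.load('top0.npz'));fs=dict(np.load('scene0.npz'))
P=cloud(ft);hsv=cv2.cvtColor(ft['img'],cv2.COLOR_BGR2HSV)
def prof(name,a,b,n=9):
    print(name,[tuple(np.round(P[int(round(v)),int(round(u))]*1000).astype(int)) for u,v in np.linspace(a,b,n)])
prof('barL',(217,209),(198,251));prof('barR',(411,143),(404,178))
prof('slab',(280,180),(340,165),5)
for nm,c in dict(wslab=(319,170),wbig=(380,170),wsm=(304,126)).items():
    p=P[c[1]-12:c[1]+12,c[0]-12:c[0]+12].reshape(-1,3);print(nm,'max z',p[:,2].max())
A=cv2.resize(ft['img'][120:290,180:430],None,fx=3.2,fy=3.2,interpolation=3)
cv2.imwrite('pics/topcrop.png',A[:,:800])
b1=cv2.resize(fs['img'][160:290,190:360],None,fx=2.35,fy=2.35*1.15,interpolation=3)
b2=cv2.resize(fs['img'][160:290,350:520],None,fx=2.35,fy=2.35*1.15,interpolation=3)
cv2.imwrite('pics/scenecrop.png',np.hstack([b1,b2])[:, :800])
E
```

```text
barL [(np.int64(555), np.int64(297), np.int64(1)), (np.int64(538), np.int64(301), np.int64(11)), (np.int64(519), np.int64(311), np.int64(4)), (np.int64(503), np.int64(315), np.int64(14)), (np.int64(487), np.int64(319), np.int64(19)), (np.int64(470), np.int64(325), np.int64(33)), (np.int64(455), np.int64(333), np.int64(22)), (np.int64(436), np.int64(339), np.int64(31)), (np.int64(420), np.int64(344), np.int64(35))]
barR [(np.int64(776), np.int64(-314), np.int64(20)), (np.int64(762), np.int64(-310), np.int64(27)), (np.int64(746), np.int64(-307), np.int64(23)), (np.int64(732), np.int64(-303), np.int64(27)), (np.int64(720), np.int64(-303), np.int64(26)), (np.int64(704), np.int64(-300), np.int64(25)), (np.int64(692), np.int64(-298), np.int64(19)), (np.int64(675), np.int64(-294), np.int64(25)), (np.int64(665), np.int64(-293), np.int64(7))]
slab [(np.int64(646), np.int64(99), np.int64(32)), (np.int64(659), np.int64(52), np.int64(35)), (np.int64(674), np.int64(6), np.int64(32)), (np.int64(682), np.int64(-41), np.int64(41)), (np.int64(697), np.int64(-88), np.int64(37))]
wslab max z 1.6357113981197406
wbig max z 1.6357113981197406
wsm max z 1.6357113981197406
```

View pics/topcrop.png

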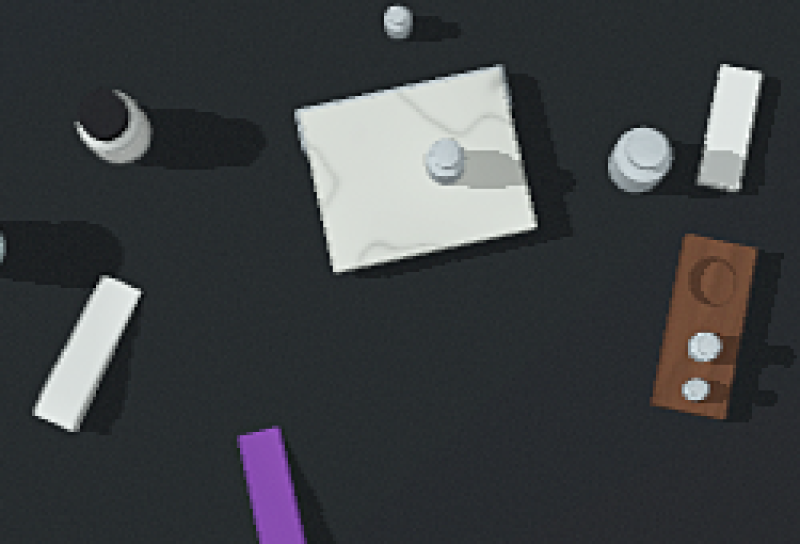

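View pics/scenecrop.png

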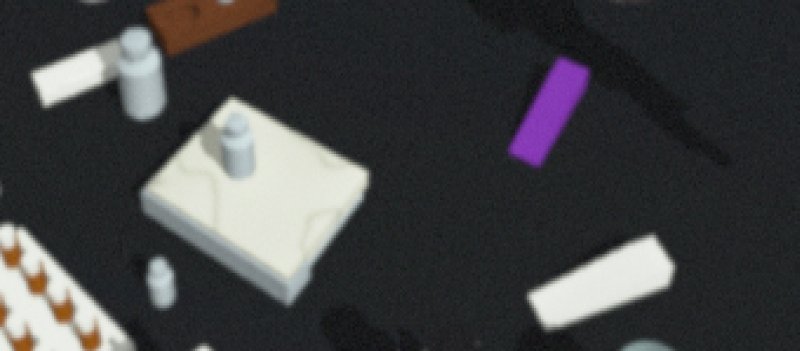

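Candidates:
- **Bars:** the left one at (208,230) ramps from about 3 to 27+ mm, thin end up at (219,208), and its sides taper in the scene crop, so it is the wedge. The right one at (408,160) is flat, so it is the shim. The purple one is excluded.
- **Weights:** (319,170) on the slab is the one meant. (380,170) is larger, and (304,126) is small.

Next I'll measure poses.

```bash
python3 - <<'E'
from h import *
ft=dict(np.load('top0.npz'));fs=dict(np.load('scene0.npz'))
def blob(m,roi):
    x0,y0,x1,y1=roi;k=np.zeros(m.shape,np.uint8);k[y0:y1,x0:x1]=m[y0:y1,x0:x1]
    c=max(cv2.findContours(k,0,cv2.CHAIN_APPROX_NONE)[0],key=cv2.contourArea)
    return c
def rect(f,c,z,nm):
    p=onplane(f,cv2.convexHull(c).reshape(-1,2),z)[:,:2]
    r=cv2.minAreaRect((p*1000).astype(np.float32));print(nm,'rect',np.round(r[0],1),np.round(r[1],1),round(r[2],2));print(np.round(cv2.boxPoints(r)).tolist())
for nm,f,rs in(('top',ft,dict(slab=(265,135,355,212),wedge=(185,200,230,260),shim=(396,136,422,183),wt=(305,155,335,187),block=(378,186,425,255))),
            ('scene',fs,dict(slab=(245,190,352,275),wedge=(398,240,475,285),wt=(275,190,308,230)))):
    im=f['img'].astype(int);b,g,r=im[...,0],im[...,1],im[...,2];v=im.max(2)
    for k,roi in rs.items():
        if k=='slab': m=(r>90)
        elif k=='wedge': m=v>110
        elif k=='shim': m=v>110
        elif k=='wt': m=(b>r+3)&(v>100)
        else: m=(r>b+20)&(r>50)
        c=blob(m.astype(np.uint8),roi)
        if k=='wt':
            x,y,w,h=cv2.boundingRect(c);M=cv2.moments(c);print(nm,'wt bbox',x,y,w,h)
            print(np.round(onplane(f,[[x+(w-1)/2,y+(h-1)/2],[M['m10']/M['m00'],M['m01']/M['m00']]],.056)*1000,1))
        else:
            z=dict(slab=.034,wedge=.015,shim=.02,block=.026)[k];rect(f,c,z,nm+k)
            q=cv2.minAreaRect(cv2.convexHull(c)) ;print('  px',np.round(cv2.boxPoints(q),1).tolist())
im=ft['img'].astype(int);v=im.max(2)
print(v[188:222,384:420])
E
```

```text
topslab rect [672.8   6.4] [167.  210.3] 13.77
[[567.0, 89.0], [617.0, -116.0], [779.0, -76.0], [729.0, 128.0]]
  px [[271.20001220703125, 153.8000030517578], [336.6000061035156, 139.3000030517578], [348.1000061035156, 190.8000030517578], [282.6000061035156, 205.3000030517578]]
topwedge rect [488.4 324.5] [ 47.5 152.3] 67.31
[[409.0, 332.0], [550.0, 273.0], [568.0, 317.0], [427.0, 376.0]]
  px [[189.3000030517578, 248.8000030517578], [210.10000610351562, 204.0], [223.8000030517578, 210.39999389648438], [203.0, 255.10000610351562]]
topshim rect [ 722.4 -302.6] [ 43.8 123.8] 78.98
[[657.0, -312.0], [779.0, -336.0], [787.0, -293.0], [666.0, -269.0]]
  px [[397.1000061035156, 177.10000610351562], [404.29998779296875, 139.5], [417.8999938964844, 142.10000610351562], [410.70001220703125, 179.6999969482422]]
top wt bbox 313 163 13 15
[[676.  -22.3  56. ]
 [675.8 -21.7  56. ]]
topblock rect [ 524.2 -276.4] [ 74.2 171.4] 78.88
[[433.0, -296.0], [601.0, -329.0], [615.0, -257.0], [447.0, -223.0]]
  px [[382.6000061035156, 246.10000610351562], [393.29998779296875, 192.5], [416.79998779296875, 197.1999969482422], [406.0, 250.8000030517578]]
sceneslab rect [678.8  17.9] [189.5 225.2] 13.8
[[560.0, 105.0], [614.0, -114.0], [798.0, -69.0], [744.0, 150.0]]
  px [[246.8000030517578, 235.6999969482422], [276.3999938964844, 183.1999969482422], [349.0, 224.1999969482422], [319.29998779296875, 276.70001220703125]]
scenewedge rect [487.  326.2] [ 61.3 171.1] 68.97
[[396.0, 328.0], [556.0, 267.0], [578.0, 324.0], [418.0, 386.0]]
  px [[402.1000061035156, 264.29998779296875], [461.79998779296875, 244.39999389648438], [468.3999938964844, 264.20001220703125], [408.70001220703125, 284.1000061035156]]
scene wt bbox 284 202 14 24
[[670.  -28.4  56. ]
 [670.4 -26.2  56. ]]
[[46 47 46 ... 44 47 45]
 [47 47 47 ... 47 45 47]
 [45 49 46 ... 44 46 45]
 ...
 [45 47 48 ... 35 33 33]
 [45 46 45 ... 34 35 33]
 [44 48 47 ... 34 34 29]]
```

```bash
cat >> h.py <<'E'
from scipy.spatial.transform import Rotation as Ro
def R_(): return Ro.from_quat(np.roll(manip.state()['tool_rot'],-1)).as_matrix()
def plan(target,jaw_deg=None,z=True):
    """from the measured pose: turn about tool y first (units of 5deg), then shift (units of 25mm) along the new axes"""
    s=manip.state();R=R_();n=0
    a=np.degrees(np.arctan2(R[1,0],R[0,0]))
    if jaw_deg is not None:
        d=(jaw_deg-a+90)%180-90   # world-z turn wanted; tool y is down -> sign flips
        n=-d/5; R=R@Ro.from_rotvec([0,np.radians(-d),0]).as_matrix()
    print('pos',np.round(s['tool_pos']*1000,1),'jaw',round(a,2),'down',np.round(R[:,1],3),'F',np.round(s['contact_force'],1),'w',round(s['gripper_width'],3),'t',round(s['time'],2),'j6',round(s['joint_pos'][5],2))
    print('turn units',round(n,2),'shift units',np.round(R.T@(np.array(target)-s['tool_pos'])/.025,2))
E
python3 - <<'E'
from h import *
ft=dict(np.load('top0.npz'));im=ft['img'].astype(int);b,g,r=im[...,0],im[...,1],im[...,2]
# slab: yellowish-bright only, line fit in world plane with trimmed edges
m=((r>=b-2)&(r>150)).astype(np.uint8);k=np.zeros_like(m);k[135:212,265:355]=m[135:212,265:355]
c=max(cv2.findContours(k,0,1)[0],key=cv2.contourArea)
p=onplane(ft,cv2.convexHull(c).reshape(-1,2),.034)[:,:2]*1000
print('slab',cv2.minAreaRect(p.astype(np.float32)))
px=[(189.3,248.8),(210.1,204),(223.8,210.4),(203,255.1)]
for q,zz in zip(px,([27],[3],[3],[0,27])): print('wedge',[np.round(onplane(ft,[q],z/1000)[0]*1000,1) for z in zz])
print('socket',onplane(ft,[(402.8,207.8)],.026)*1000)
mm=np.zeros(r.shape,bool);R=r[196:220,392:414];print(R[::1])
print('purple/big',onplane(ft,[(262,255),(380,178)],0)*1000)
plan([.676,-.022,.2],90-11.1)
E
```

```text
slab ((670.7125854492188, 5.1394195556640625), (160.29644775390625, 201.3951873779297), 13.769396781921387)
wedge [array([426.9, 372.9,  27. ])]
wedge [array([570.1, 319.5,   3. ])]
wedge [array([550.6, 275.2,   3. ])]
wedge [array([409. , 335.4,   0. ]), array([408.4, 329.7,  27. ])]
socket [[ 567.28120902 -286.20684905   26.        ]]
[[ 32  89 119 116 113 115 115 111 109 114 119 121 122 127 127 128 128 101
   96  62  51  31]
 [ 31  91 115 116 113 114 112 110 109 115 117 117 117 121 125 119 117 113
  111 117 122 126]
 [ 55 100 116 115 113 114 112 110 108 118 120 119 118 119 121 119 111 109
  108 110 113 116]
 [ 70 107 114 113 114 114 110 111 115 120 122 122 121 121 121 119 112 104
  107 110 113 115]
 [ 81 118 118 115 113 114 112 102 107  97  85  92  98 113 122 120 110 105
  109 108 112 116]
 [ 90 116 116 113 115 118  99  88  76  80  80  74  94  90  90 112 110 106
  110 109 112 116]
 [ 90 113 116 115 119  95  85  83  84  78 120 124 114 109  96  82 106 107
  109 112 115 116]
 [101 115 116 116 103  84  83  83  82 116 125 121 110 107 112  98  84 106
  111 112 115 116]
 [107 116 116 110
[... 1029 characters left out ...]
13 119 123 115 106  91  86  94 100 108 113 114 113
  115 111 117  65]
 [116 117 114 113 112 112 117 119 120 124 117 114 114 112 110 113 114 114
  114 110 119  51]
 [116 114 114 113 112 113 117 118 118 117 113 113 113 111 110 113 114 117
  116 111 100  43]
 [116 115 116 113 112 114 118 117 117 112 113 114 112 111 110 114 114 118
  111 114 103  44]
 [114 114 114 116 114 112 121 117 115 111 113 117 114 112 112 113 113 113
  107 115  63  23]]
purple/big [[ 413.08487784  150.55034683    0.        ]
 [ 664.64968018 -217.81048192    0.        ]]
pos [230.3 580.4 230.1] jaw 68.35 down [-0.001 -0.002 -1.   ] F [-0.2  0.1  0.4] w 1.002 t 0.1 j6 -0.12
turn units -2.11 shift units [-20.21   1.23 -22.14]
```

Emit:
drive_tool([
  [[0,0,0],[0,-0.7,0],-1],
  [[0,0,0],[0,-0.7,0],-1],
  [[0,0,0],[0,-0.7,0],-1],
  [[-0.88,0,-0.96],[0,0,0],-1],
  [[-0.88,0,-0.96],[0,0,0],-1],
  [[-0.88,0,-0.96],[0,0,0],-1],
  [[-0.88,0,-0.96],[0,0,0],-1],
  [[-0.88,0,-0.96],[0,0,0],-1],
  [[-0.88,0,-0.96],[0,0,0],-1],
  [[-0.88,0,-0.96],[0,0,0],-1],
  [[-0.88,0,-0.96],[0,0,0],-1],
  [[-0.88,0,-0.96],[0,0,0],-1],
])

```text
time: 1.3
tool_pos: [0.4045, 0.3436, 0.2307]
tool_rot: [0.546, -0.546, -0.449, 0.449]
contact_force: [1.2, 0.5, 0.3]
gripper_width: 1.0
```

```bash
python3 -c "
from h import *
plan([.675,-.023,.2],78.9)"
```

```text
pos [404.5 343.6 230.7] jaw 78.86 down [-0.001 -0.    -1.   ] F [1.2 0.5 0.3] w 1.0 t 1.3 j6 -0.81
turn units -0.01 shift units [-12.3    1.23 -13.44]
```

Emit:
drive_tool([
  [[-0.88,0,-0.96],[0,0,0],-1],
  [[-0.88,0,-0.96],[0,0,0],-1],
  [[-0.88,0,-0.96],[0,0,0],-1],
  [[-0.88,0,-0.96],[0,0,0],-1],
  [[-0.88,0,-0.96],[0,0,0],-1],
  [[-0.88,0,-0.96],[0,0,0],-1],
  [[-0.88,0,-0.96],[0,0,0],-1],
  [[-0.88,0,-0.96],[0,0,0],-1],
  [[-0.88,0,-0.96],[0,0,0],-1],
  [[-0.88,0,-0.96],[0,0,0],-1],
  [[-0.88,0,-0.96],[0,0,0],-1],
  [[0,0,0],[0,0,0],-1],
])

```text
time: 2.5
tool_pos: [0.6176, 0.0534, 0.2304]
tool_rot: [-0.547, 0.547, 0.448, -0.448]
contact_force: [-1.0, -0.1, -0.1]
gripper_width: 1.0
```

```bash
python3 -c "
from h import *
plan([.675,-.023,.14],78.9)"
```

```text
pos [617.6  53.4 230.4] jaw 78.63 down [-0.001 -0.001 -1.   ] F [-1.  -0.1 -0.1] w 1.0 t 2.5 j6 -1.41
turn units -0.05 shift units [-2.55  3.62 -2.84]
```

Emit:
drive_tool([
  [[-0.85,0,-0.95],[0,0,0],-1],
  [[-0.85,0,-0.95],[0,0,0],-1],
  [[-0.85,0,-0.94],[0,-0.05,0],-1],
  [[0,0.9,0],[0,0,0],-1],
  [[0,0.9,0],[0,0,0],-1],
  [[0,0.9,0],[0,0,0],-1],
  [[0,0.9,0],[0,0,0],-1],
  [[0,0.9,0],[0,0,0],-1],
  [[0,0.9,0],[0,0,0],-1],
  [[0,0.9,0],[0,0,0],-1],
  [[0,0.84,0],[0,0,0],-1],
  [[0,0,0],[0,0,0],-1],
])

```text
time: 3.7
tool_pos: [0.6702, -0.0186, 0.0482]
tool_rot: [0.547, -0.543, -0.448, 0.452]
contact_force: [-1.0, 0.4, 0.3]
gripper_width: 1.003
```

```bash
python3 -c "
from h import *
plan([.675,-.023,.052],78.9)
f=grab('scene');cv2.imwrite('pics/s1.png',cv2.resize(f['img'][110:290,190:400],None,fx=3.3,fy=3.3))"
```

```text
pos [670.2 -18.6  48.2] jaw 79.14 down [-0.008  0.001 -1.   ] F [-1.   0.4  0.3] w 1.003 t 3.7 j6 -1.52
turn units 0.05 shift units [-0.14 -0.15 -0.22]
```

View pics/s1.png

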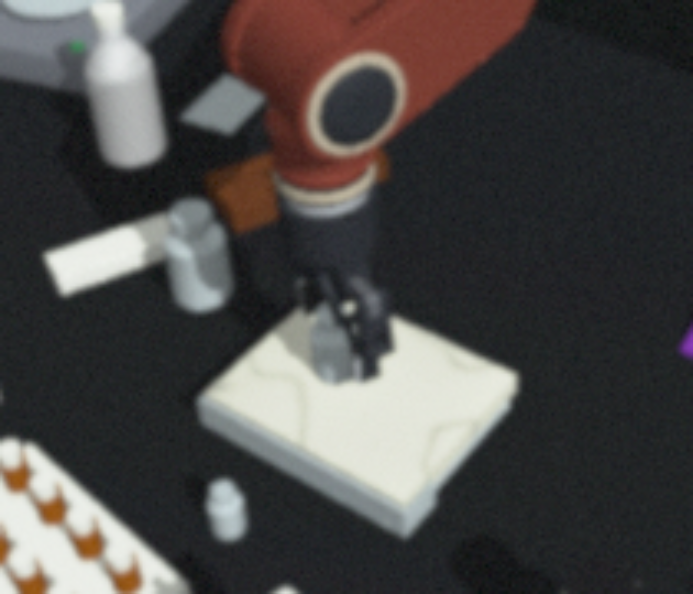

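The weight at crop (335,345) stands between the fingers, well clear of the slab edges. I'll correct slightly and close.

Emit:
drive_tool([
  [[-0.14,-0.2,-0.22],[0,0,0],-1],
  [[0,0,0],[0,0,0],-1],
  [[0,0,0],[0,0,0],1],
  [[0,0,0],[0,0,0],1],
  [[0,0,0],[0,0,0],1],
  [[0,0,0],[0,0,0],1],
  [[0,0,0],[0,0,0],1],
  [[0,0,0],[0,0,0],1],
  [[0,0,0],[0,0,0],1],
  [[0,0,0],[0,0,0],1],
  [[0,0,0],[0,0,0],1],
  [[0,0,0],[0,0,0],1],
])

```text
time: 4.95
tool_pos: [0.6792, -0.0235, 0.0589]
tool_rot: [-0.545, 0.545, 0.451, -0.45]
contact_force: [-0.2, 4.2, 5.0]
gripper_width: 0.421
```

```bash
python3 -c "
from h import *
plan([.675,-.023,.052],78.9)"
```

```text
pos [679.2 -23.5  58.9] jaw 79.11 down [ 0.002  0.001 -1.   ] F [-0.2  4.2  5. ] w 0.421 t 4.95 j6 -1.53
turn units 0.04 shift units [-0.01  0.28  0.17]
```

Emit:
drive_tool([
  [[0,-0.2,0],[0,0,0],1],
  [[0,-0.5,0],[0,0,0],1],
  [[0,-0.8,0],[0,0,0],1],
  [[0,-0.8,0],[0,0,0],1],
  [[0,-0.8,0],[0,0,0],1],
  [[0,-0.8,0],[0,0,0],1],
  [[0,0,0],[0,0,0],1],
  [[0,0,0],[0,0,0],1],
  [[0,0,0],[0,0,0],1],
])

```text
time: 5.85
tool_pos: [0.6772, -0.0243, 0.153]
tool_rot: [0.546, -0.544, -0.449, 0.451]
contact_force: [-0.2, -0.0, -5.6]
gripper_width: 0.418
```

```bash
python3 -c "
from h import *
plan([.568,-.2855,.15],78.9)
for n in('top','scene'):
    f=grab(n);np.savez(n+'1.npz',**{k:np.array(v) for k,v in f.items()})
cv2.imwrite('pics/s2.png',cv2.resize(f['img'][90:290,190:400],None,fx=3,fy=3))"
```

```text
pos [677.2 -24.3 153. ] jaw 79.1 down [-0.004  0.    -1.   ] F [-0.2 -0.  -5.6] w 0.418 t 5.85 j6 -1.53
turn units 0.04 shift units [-11.09   0.13   2.27]
```

View pics/s2.png

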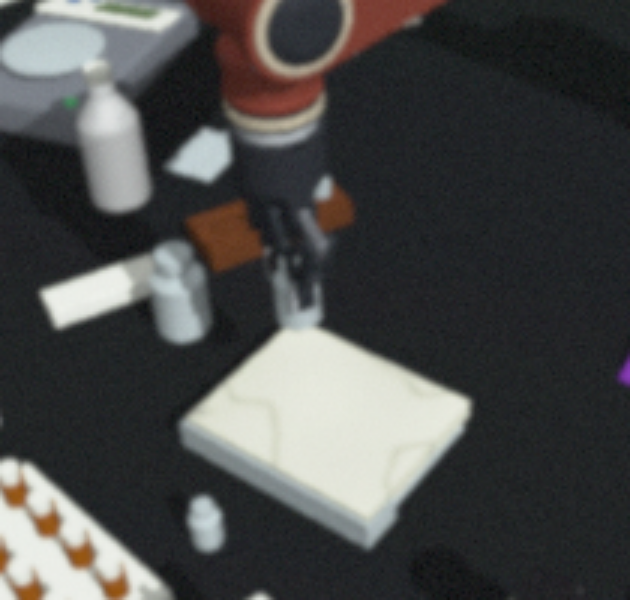

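```bash
python3 - <<'E'
from h import *
f=dict(np.load('scene1.npz'));im=f['img'].astype(int);b,g,r=im[...,0],im[...,1],im[...,2]
sub=im[170:202,278:302]
print(b[176:204,278:302]); print((b-r)[176:204,278:302])
for z in(.12,.125,.13,.135): print(z,onplane(f,[(289.7,195)],z)*1000)
E
```

```text
[[ 59  43  37  41  63  90  81  61  45  58  82  81  65  40  39  45  51  66
   64  61  53  50  44  42]
 [ 54  48  33  42  71 100  94  71  47  55  79  78  54  39  42  46  50  58
   55  52  48  48  44  42]
 [ 52  47  40  40  69  97 102  75  46  46  65  57  45  34  39  45  44  48
   52  49  48  41  48  34]
 [ 50  50  46  46  73 101 102  76  48  39  44  42  40  36  40  43  44  42
   53  44  42  44  40  40]
 [ 54  57  54  69  96 110 106  81  49  37  41  38  28  37  40  51  51  53
   53  46  40  43  40  44]
 [ 52  58  67  90 113 124 112  90  60  41  30  30  34  39  43  50  56  59
   59  55  48  42  39  38]
 [ 51  59  77 102 126 132 123 100  68  46  34  29  31  36  48  53  65  68
   62  56  44  44  43  38]
 [ 42  59  73 110 131 135 129 110  81  62  48  39  35  39  50  60  66  70
   66  46  41  32  40  32]
 [ 42  43  67 100 126 132 133 118 100  78  68  49  41  41  48  55  80  89
   75  52  43  42  38  37]
 [ 40  40  62  93 115 133 135 123 108  94  74  53  44  46  49  56  91 111
   95  58  41  38  40  39]
 [ 42  41  53  81 110 122 124 121 113 105  88  61  48  50  55  62  99 129
  107  65  41  3
[... 4051 characters left out ...]

 [ 10   6   1   2  -2  -1  -1  -1  -2   6   6   8   7   5   2  -1  -7  -6
   -4  -2  -3   2   6   2]
 [  7   3   0   0  -6  -9 -11  -9  -9  -7  -6  -6  -6  -6  -7 -10  -9 -15
  -12 -11  -7  -6   1   1]
 [  3   3  -4  -7 -10 -11 -14 -10  -9 -11 -10 -10 -10  -8  -7  -9 -10  -9
  -11 -15 -12 -11  -9  -5]
 [  0  -4  -4  -9 -13 -14 -11 -10  -8  -9  -9 -10  -9 -10 -10  -9  -9  -9
   -9  -9 -10 -13 -13 -10]
 [ -3  -7  -9 -12 -13 -11  -8 -10  -9  -9 -10 -10  -9  -9  -9  -9  -9 -10
  -10 -10 -10 -11 -10 -12]]
0.12 [[666.0494799  -30.16376454 120.        ]]
0.125 [[669.25243025 -25.55424903 125.        ]]
0.13 [[672.45538059 -20.94473352 130.        ]]
0.135 [[675.65833094 -16.33521802 135.        ]]
```

Emit:
drive_tool([
  [[-0.5,0,0.1],[0,0,0],1],
  [[-1,0,0.2],[0,0,0],1],
  [[-1,0,0.2],[0,0,0],1],
  [[-1,0,0.2],[0,0,0],1],
  [[-1,0,0.2],[0,0,0],1],
  [[-1,0,0.2],[0,0,0],1],
  [[-1,0,0.2],[0,0,0],1],
  [[-1,0,0.2],[0,0,0],1],
  [[-1,0,0.2],[0,0,0],1],
  [[-1,0,0.2],[0,0,0],1],
  [[-1,0,0.2],[0,0,0],1],
  [[-0.6,0,0.08],[0,0,0],1],
])

```text
time: 7.15
tool_pos: [0.571, -0.2886, 0.1548]
tool_rot: [0.546, -0.545, -0.449, 0.45]
contact_force: [0.8, -0.3, -5.2]
gripper_width: 0.42
```

Emit:
drive_tool([
  [[0,0,0],[0,0,0],1],
  [[0,0,0],[0,0,0],1],
  [[0,0,0],[0,0,0],1],
])

```text
time: 7.45
tool_pos: [0.5727, -0.2858, 0.1551]
tool_rot: [0.545, -0.545, -0.451, 0.45]
contact_force: [-0.2, 0.5, -5.1]
gripper_width: 0.419
```

```bash
python3 -c "
from h import *
plan([.570,-.287,.06],78.9)
f=grab('scene');cv2.imwrite('pics/s3.png',cv2.resize(f['img'][70:220,170:370],None,fx=3.5,fy=3.5));f=grab('top');cv2.imwrite('pics/t3.png',cv2.resize(f['img'][150:260,340:460],None,fx=4,fy=4))"
```

```text
pos [ 572.7 -285.8  155.1] jaw 79.15 down [-0.     0.001 -1.   ] F [-0.2  0.5 -5.1] w 0.419 t 7.45 j6 -1.96
turn units 0.05 shift units [-0.07  3.8   0.1 ]
```

View pics/s3.png

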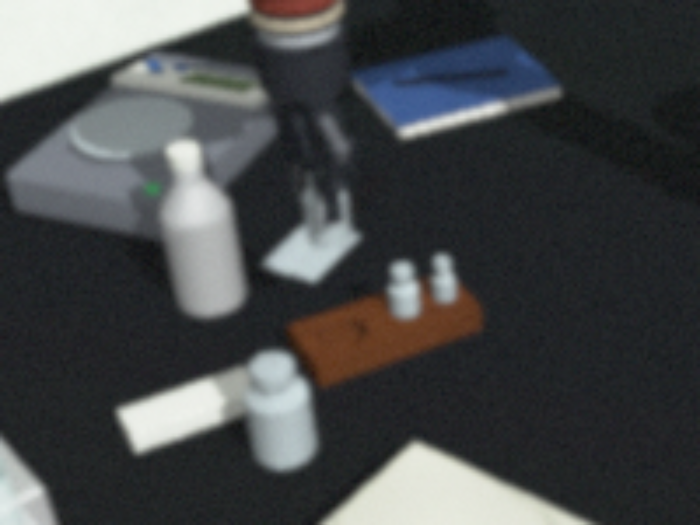

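The held weight is above the block at crop (328,210), with the empty socket below at (355,330). I'll lower to just above the socket and check alignment.

Emit:
drive_tool([
  [[-0.04,0.7,0.05],[0,0,0],1],
  [[0,0.8,0.05],[0,0,0],1],
  [[0,0.8,0],[0,0,0],1],
  [[0,0.8,0],[0,0,0],1],
  [[0,0.5,0],[0,0,0],1],
  [[0,0,0],[0,0,0],1],
  [[0,0,0],[0,0,0],1],
])

```text
time: 8.25
tool_pos: [0.57, -0.2869, 0.0651]
tool_rot: [0.545, -0.545, -0.45, 0.45]
contact_force: [-0.2, -0.4, -4.9]
gripper_width: 0.419
```

```bash
python3 -c "
from h import *
plan([.570,-.287,.06],78.9)
f=grab('scene');a=cv2.resize(f['img'][120:190,230:320],None,fx=6,fy=6,interpolation=3);f=grab('top');b=cv2.resize(f['img'][175:245,375:425],None,fx=5,fy=6,interpolation=3);cv2.imwrite('pics/s4.png',np.hstack([a,b]))"
```

```text
pos [ 570.  -286.9   65.1] jaw 79.12 down [-0.  0. -1.] F [-0.2 -0.4 -4.9] w 0.419 t 8.25 j6 -1.96
turn units 0.04 shift units [-0.    0.21 -0.  ]
```

View pics/s4.png

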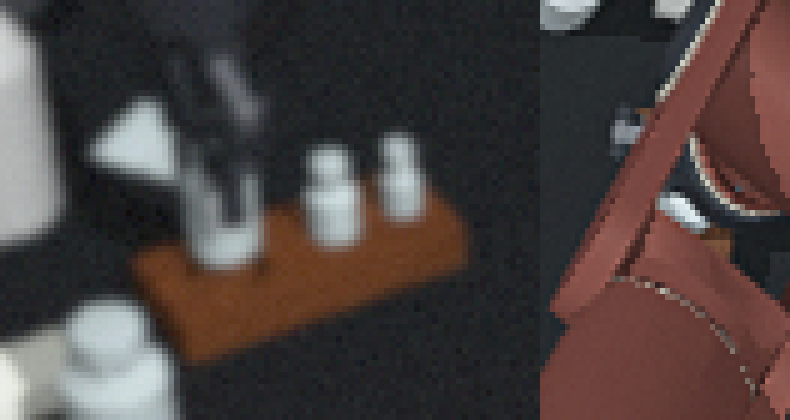

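Weight (foot at crop (228,262)) is over the socket end, neighbours clear. I'll lower slowly and watch the force.

Emit:
drive_tool([
  [[0,0.2,0],[0,0,0],1],
  [[0,0.2,0],[0,0,0],1],
  [[0,0.2,0],[0,0,0],1],
  [[0,0.2,0],[0,0,0],1],
  [[0,0,0],[0,0,0],1],
])

```text
time: 8.85
tool_pos: [0.569, -0.2865, 0.0438]
tool_rot: [0.546, -0.544, -0.45, 0.451]
contact_force: [-0.7, 0.4, -5.7]
gripper_width: 0.42
```

Emit:
drive_tool([
  [[0,0.1,0],[0,0,0],1],
  [[0,0.05,0],[0,0,0],1],
  [[0,0,0],[0,0,0],1],
])

```text
time: 9.15
tool_pos: [0.5698, -0.287, 0.0414]
tool_rot: [0.545, -0.545, -0.45, 0.45]
contact_force: [-0.7, -1.2, -4.4]
gripper_width: 0.417
```

Emit:
drive_tool([
  [[0,0.06,0],[0,0,0],1],
  [[0,0.06,0],[0,0,0],1],
  [[0,0,0],[0,0,0],1],
])

```text
time: 9.45
tool_pos: [0.5701, -0.2872, 0.039]
tool_rot: [-0.545, 0.545, 0.45, -0.45]
contact_force: [-0.1, 0.3, -2.5]
gripper_width: 0.416
```

Force is unloading at the expected height (TCP 39 mm), so it is touching the floor. I'll open and retreat straight up.

Emit:
drive_tool([
  [[0,0.04,0],[0,0,0],1],
  [[0,0,0],[0,0,0],0.3],
  [[0,0,0],[0,0,0],-0.3],
  [[0,0,0],[0,0,0],-1],
  [[0,0,0],[0,0,0],-1],
  [[0,0,0],[0,0,0],-1],
  [[0,-0.4,0],[0,0,0],-1],
  [[0,-0.8,0],[0,0,0],-1],
  [[0,-1,0],[0,0,0],-1],
  [[0,-1,0],[0,0,0],-1],
  [[0,-1,0],[0,0,0],-1],
  [[0,-1,0],[0,0,0],-1],
])

```text
time: 10.65
tool_pos: [0.57, -0.2871, 0.1695]
tool_rot: [-0.545, 0.546, 0.45, -0.45]
contact_force: [0.9, -0.5, -0.3]
gripper_width: 0.998
```

Emit:
drive_tool([
  [[0,-1,0],[0,0,0],-1],
  [[0,-0.8,0],[0,0,0],-1],
])

```text
time: 10.85
tool_pos: [0.5704, -0.2873, 0.2154]
tool_rot: [-0.544, 0.546, 0.451, -0.45]
contact_force: [-0.3, 0.1, -0.3]
gripper_width: 1.0
```

```bash
python3 -c "
from h import *
f=grab('scene');cv2.imwrite('pics/s5.png',cv2.resize(f['img'][120:190,230:320],None,fx=6,fy=6,interpolation=3))
plan([.4345,.345,.2],69)
c=np.array([.4345,.345,.21]);print(np.linalg.norm(c[:2]))"
```

```text
pos [ 571.8 -288.3  219.6] jaw 79.11 down [ 0.007 -0.005 -1.   ] F [ 0.9 -1.4  3.8] w 1.0 t 10.9 j6 -1.96
turn units 2.02 shift units [21.68  0.62 14.21]
0.5548110038562681
```

View pics/s5.png

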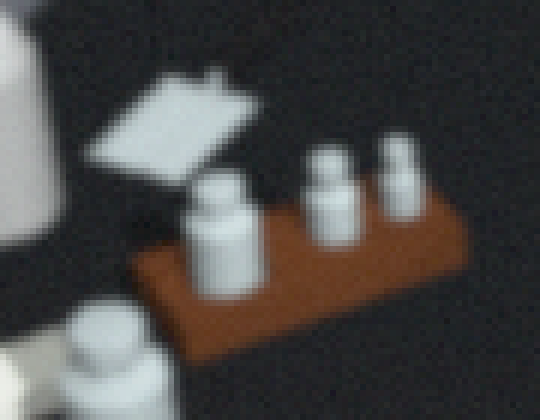

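The weight stands upright at the socket end of the block at crop (225,235), neighbours untouched. Moving to the wedge butt.

Emit:
drive_tool([
  [[0,0,0],[0,0.7,0],-1],
  [[0,0,0],[0,0.7,0],-1],
  [[0,0,0],[0,0.62,0],-1],
  [[0.9,0,0.6],[0,0,0],-1],
  [[0.9,0,0.6],[0,0,0],-1],
  [[0.9,0,0.6],[0,0,0],-1],
  [[0.9,0,0.6],[0,0,0],-1],
  [[0.9,0,0.6],[0,0,0],-1],
  [[0.9,0,0.6],[0,0,0],-1],
  [[0.9,0,0.6],[0,0,0],-1],
  [[0.9,0,0.6],[0,0,0],-1],
  [[0.9,0,0.6],[0,0,0],-1],
])

```text
time: 12.1
tool_pos: [0.5159, -0.0485, 0.2124]
tool_rot: [-0.583, 0.583, 0.401, -0.4]
contact_force: [0.7, -0.3, -0.1]
gripper_width: 0.999
```

Emit:
drive_tool([
  [[0.9,0,0.6],[0,0,0],-1],
  [[0.9,0,0.6],[0,0,0],-1],
  [[0.9,0,0.6],[0,0,0],-1],
  [[0.9,0,0.6],[0,0,0],-1],
  [[0.9,0,0.6],[0,0,0],-1],
  [[0.9,0,0.6],[0,0,0],-1],
  [[0.9,0,0.6],[0,0,0],-1],
  [[0.9,0,0.6],[0,0,0],-1],
  [[0.9,0,0.6],[0,0,0],-1],
  [[0.9,0,0.6],[0,0,0],-1],
  [[0.9,0,0.6],[0,0,0],-1],
  [[0,0,0],[0,0,0],-1],
])

```text
time: 13.3
tool_pos: [0.4502, 0.2427, 0.2125]
tool_rot: [0.582, -0.582, -0.402, 0.401]
contact_force: [1.1, -0.6, -0.6]
gripper_width: 1.002
```

```bash
python3 - <<'E'
from h import *
plan([.4345,.345,.1],69)
f=grab('top');np.savez('top2.npz',**{k:np.array(v) for k,v in f.items()})
fs=grab('scene')
def proj(f,P):
    T=np.linalg.inv(f['world_from_camera']);p=T[:3,:3]@np.array(P)+T[:3,3];s=p[:2]/p[2];s=s*(1+f['k1']*(s@s));K=f['camera_matrix'];return s*[K[0,0],K[1,1]]+[K[0,2],K[1,2]]
for z in(.080,.092,.026): print(z,'scene',(proj(fs,[.569,-.286,z])-[230,120])*6,'top',proj(f,[.569,-.286,z]))
cv2.imwrite('pics/t5.png',np.hstack([cv2.resize(f['img'][190:265,380:425],(360,600),interpolation=3),cv2.resize(f['img'][190:265,180:235],(440,600),interpolation=3)]))
E
```

```text
pos [450.2 242.7 212.5] jaw 69.21 down [-0.     0.001 -1.   ] F [ 1.1 -0.6 -0.6] w 1.002 t 13.3 j6 -0.86
turn units 0.04 shift units [3.59 4.5  2.05]
0.08 scene [209.45026922 184.88810524] top [405.77074698 205.19575863]
0.092 scene [207.06138755 166.25995545] top [406.47398805 204.71973766]
0.026 scene [219.87376005 265.93159629] top [402.7332089  207.25164894]
```

View pics/t5.png

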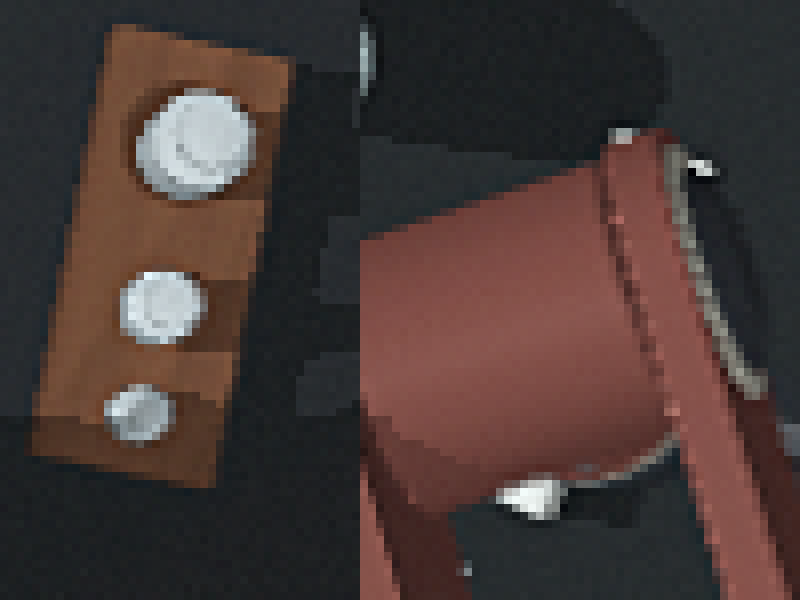

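Top crop: the weight sits inside the socket rim at (195,140), and the scene knob height matches 80 mm above the bench, so it is seated. Going down over the wedge butt.

Emit:
drive_tool([
  [[0.9,0.5,0.51],[0,0,0],-1],
  [[0.9,0.5,0.51],[0,0,0],-1],
  [[0.9,0.5,0.51],[0,0,0],-1],
  [[0.89,0.5,0.52],[0,0.04,0],-1],
  [[0,0.9,0],[0,0,0],-1],
  [[0,0.9,0],[0,0,0],-1],
  [[0,0.9,0],[0,0,0],-1],
  [[0,0.9,0],[0,0,0],-1],
  [[0,0.9,0],[0,0,0],-1],
  [[0,0.7,0],[0,0,0],-1],
  [[0,0.5,0],[0,0,0],-1],
  [[0,0,0],[0,0,0],-1],
])

```text
time: 14.6
tool_pos: [0.4344, 0.3411, 0.018]
tool_rot: [0.584, -0.584, -0.398, 0.401]
contact_force: [0.2, -0.2, -0.0]
gripper_width: 0.997
```

Emit:
drive_tool([
  [[0,0,0],[0,0,0],-1],
  [[0,0,0],[0,0,0],-1],
])

```text
time: 14.8
tool_pos: [0.4364, 0.3431, 0.0214]
tool_rot: [-0.583, 0.584, 0.4, -0.399]
contact_force: [0.2, 0.1, 0.8]
gripper_width: 1.002
```

```bash
python3 -c "
from h import *
plan([.4345,.345,.005],69)
f=grab('scene');cv2.imwrite('pics/s6.png',cv2.resize(f['img'][180:320,370:530],None,fx=4,fy=4,interpolation=3))"
```

```text
pos [436.4 343.1  21.4] jaw 68.79 down [ 0.002  0.001 -1.   ] F [0.2 0.1 0.8] w 1.002 t 14.8 j6 -0.67
turn units -0.04 shift units [0.04 0.66 0.1 ]
```

View pics/s6.png

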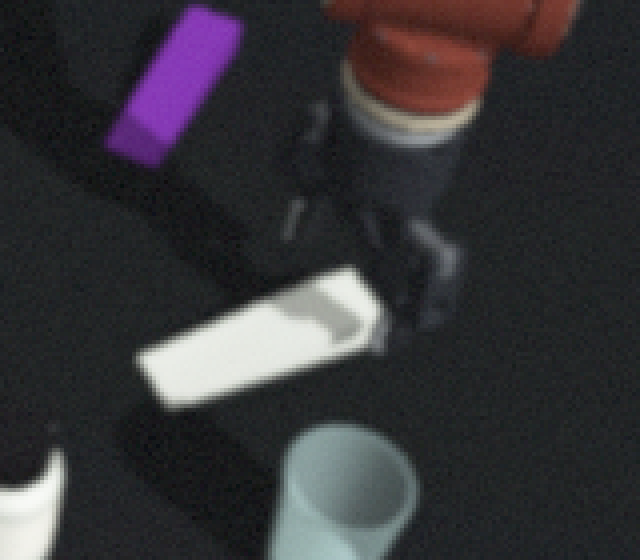

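The open fingers, crop (295,230) and (375,350), straddle the wedge butt at (350,300). I'll lower the rest of the way and close.

Emit:
drive_tool([
  [[0.04,0.4,0.1],[0,0,0],-1],
  [[0,0.22,0],[0,0,0],-1],
  [[0,0,0],[0,0,0],-1],
  [[0,0,0],[0,0,0],0],
  [[0,0,0],[0,0,0],0.1],
  [[0,0,0],[0,0,0],1],
  [[0,0,0],[0,0,0],1],
  [[0,0,0],[0,0,0],1],
  [[0,0,0],[0,0,0],1],
  [[0,0,0],[0,0,0],1],
  [[0,0,0],[0,0,0],1],
  [[0,0,0],[0,0,0],1],
])

```text
time: 16.05
tool_pos: [0.4339, 0.3449, 0.0051]
tool_rot: [-0.583, 0.583, 0.4, -0.399]
contact_force: [0.4, -0.3, 4.6]
gripper_width: 0.455
```

```bash
python3 -c "
from h import *
plan([.4345,.345,.005],69)"
```

```text
pos [433.9 344.9   5.1] jaw 68.8 down [ 0.001  0.001 -1.   ] F [ 0.4 -0.3  4.6] w 0.455 t 16.05 j6 -0.66
turn units -0.04 shift units [ 0.01  0.01 -0.02]
```

Emit:
drive_tool([
  [[0,-0.2,0],[0,0,0],1],
  [[0,-0.5,0],[0,0,0],1],
  [[0,-0.7,0],[0,0,0],1],
  [[0,-0.7,0],[0,0,0],1],
  [[0,-0.4,0],[0,0,0],1],
  [[0,0,0],[0,0,0],1],
  [[0,0,0],[0,0,0],1],
])

```text
time: 16.75
tool_pos: [0.4331, 0.3444, 0.0668]
tool_rot: [0.583, -0.583, -0.399, 0.4]
contact_force: [-0.4, -0.5, -1.4]
gripper_width: 0.455
```

```bash
python3 -c "
from h import *
plan([.4347,-.0527,.068],103.77)
f=grab('scene');cv2.imwrite('pics/s7.png',cv2.resize(f['img'][160:300,370:530],None,fx=4,fy=4,interpolation=3))"
```

```text
pos [433.1 344.4  66.8] jaw 68.8 down [-0. -0. -1.] F [-0.4 -0.5 -1.4] w 0.455 t 16.75 j6 -0.66
turn units -6.99 shift units [-15.44  -0.04   3.72]
```

View pics/s7.png

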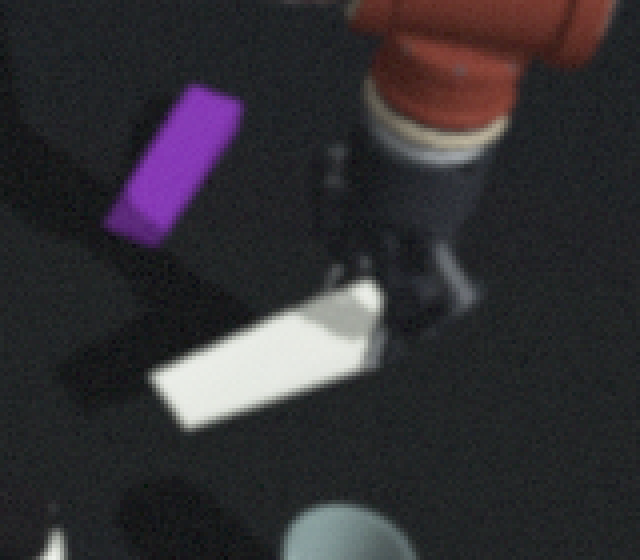

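Wedge held level by the butt, tip at crop (170,400). I've used my 12 pictures, so from here I check by numbers. I'll clear the beaker first, then turn.

Emit:
drive_tool([
  [[-0.6,0,-0.23],[0,0,0],1],
  [[-1,0,-0.39],[0,0,0],1],
  [[-1,0,-0.39],[0,0,0],1],
  [[-1,0,-0.39],[0,0,0],1],
  [[-1,0,-0.39],[0,0,0],1],
  [[-1,0,-0.39],[0,0,0],1],
  [[-1,0,-0.39],[0,0,0],1],
  [[0,0,0],[0,-0.9,0],1],
  [[0,0,0],[0,-0.9,0],1],
  [[0,0,0],[0,-0.9,0],1],
  [[0,0,0],[0,-0.9,0],1],
  [[0,0,0],[0,-0.9,0],1],
])

```text
time: 18.0
tool_pos: [0.4326, 0.1664, 0.0659]
tool_rot: [0.494, -0.493, -0.506, 0.507]
contact_force: [0.5, -1.4, -0.6]
gripper_width: 0.454
```

Emit:
drive_tool([
  [[0,0,0],[0,-0.9,0],1],
  [[0,0,0],[0,-0.9,0],1],
  [[0,0,0],[0,-0.69,0],1],
  [[0,0,0],[0,0,0],1],
])

```text
time: 18.4
tool_pos: [0.4327, 0.1666, 0.066]
tool_rot: [0.437, -0.436, -0.555, 0.557]
contact_force: [-0.5, -1.2, -1.1]
gripper_width: 0.455
```

```bash
python3 -c "
from h import *
plan([.4347,-.0527,.068],103.77)"
```

```text
pos [432.7 166.6  66. ] jaw 103.72 down [-0.002 -0.001 -1.   ] F [-0.5 -1.2 -1.1] w 0.455 t 18.4 j6 -1.6
turn units -0.01 shift units [-8.54 -0.07  2.01]
```

Emit:
drive_tool([
  [[-0.5,0,0.11],[0,0,0],1],
  [[-1,0,0.24],[0,0,0],1],
  [[-1,0,0.24],[0,0,0],1],
  [[-1,0,0.24],[0,0,0],1],
  [[-1,0,0.24],[0,0,0],1],
  [[-1,0,0.24],[0,0,0],1],
  [[-1,0,0.24],[0,0,0],1],
  [[-1,0,0.24],[0,0,0],1],
  [[-1,0,0.22],[0,0,0],1],
  [[-0.04,0,0],[0,0,0],1],
  [[0,0,0],[0,0,0],1],
  [[0,0,0],[0,0,0],1],
])

```text
time: 19.6
tool_pos: [0.4351, -0.0516, 0.0667]
tool_rot: [0.437, -0.436, -0.556, 0.556]
contact_force: [-0.2, 0.1, -0.6]
gripper_width: 0.453
```

```bash
python3 - <<'E'
from h import *
plan([.4347,-.0527,.008],103.77)
# measure held wedge and slab front edge in the scene view (same camera: relative lateral check)
for n in('scene','top'):
    f=grab(n);im=f['img'].astype(int);hsv=im.max(2)
    m=((hsv>150)&(im.max(2)-im.min(2)<40)).astype(np.uint8)
    for c in cv2.findContours(m,0,1)[0]:
        if cv2.contourArea(c)>150:
            M=cv2.moments(c);u,v=M['m10']/M['m00'],M['m01']/M['m00'];w=onplane(f,[(u,v)],.06)[0]
            if .38<w[0]<.8 and abs(w[1])<.2:
                p=cv2.approxPolyDP(cv2.convexHull(c),3,True).reshape(-1,2);print(n,cv2.contourArea(c),p.tolist());print(np.round(onplane(f,p,.065)*1000).astype(int)[:,:2].tolist())
                r=cv2.minAreaRect((onplane(f,cv2.convexHull(c).reshape(-1,2),.034)[:,:2]*1000).astype(np.float32));print(' z34 rect',r)
E
```

```text
pos [435.1 -51.6  66.7] jaw 103.74 down [-0.001  0.    -1.   ] F [-0.2  0.1 -0.6] w 0.453 t 19.6 j6 -2.1
turn units -0.01 shift units [-0.04  2.35  0.02]
scene 3591.0 [[287, 197], [345, 223], [343, 233], [313, 270], [251, 231]]
[[642, -79], [591, 103], [620, 125], [752, 162], [791, -39]]
 z34 rect ((676.9105834960938, 17.367538452148438), (180.8673553466797, 219.88377380371094), 13.752582550048828)
scene 578.0 [[350, 163], [350, 176], [328, 198], [317, 193], [340, 163]]
[[401, -72], [445, -27], [559, 1], [568, -35], [423, -93]]
 z34 rect ((456.0621337890625, -69.564208984375), (185.27923583984375, 57.714134216308594), 20.447650909423828)
top 240.0 [[312, 207], [324, 205], [329, 227], [319, 227]]
[[560, -3], [567, -39], [500, -56], [499, -25]]
 z34 rect ((533.2688598632812, -29.663501739501953), (73.75170135498047, 42.067317962646484), 14.931634902954102)
top 3261.5 [[336, 141], [347, 190], [284, 204], [272, 155]]
[[766, -73], [614, -109], [567, 82], [718, 123]]
 z34 rect ((672.5260009765625, 7.204193115234375), (164.8019561767578, 206.6994171142578), 13.76939582824707)
```

Tip lateral error is about 0.5 mm and the gap to the slab front is about 31 mm. Lowering to the bench.

Emit:
drive_tool([
  [[0,0.6,0],[0,0,0],1],
  [[0,0.6,0],[0,0,0],1],
  [[0,0.6,0],[0,0,0],1],
  [[0,0.3,0],[0,0,0],1],
  [[0,0.2,0],[0,0,0],1],
  [[0,0.06,0],[0,0,0],1],
  [[0,0,0],[0,0,0],1],
  [[0,0,0],[0,0,0],1],
])

```text
time: 20.5
tool_pos: [0.4362, -0.052, 0.0087]
tool_rot: [-0.436, 0.437, 0.556, -0.556]
contact_force: [-0.3, 0.3, -0.9]
gripper_width: 0.452
```

Emit:
drive_tool([
  [[0,0.06,0],[0,0,0],1],
  [[0,0.05,0],[0,0,0],1],
  [[0,0,0],[0,0,0],1],
  [[0,0,0],[0,0,0],1],
])

```text
time: 20.9
tool_pos: [0.4355, -0.0518, 0.0053]
tool_rot: [0.437, -0.437, -0.556, 0.556]
contact_force: [-0.4, 0.7, -1.8]
gripper_width: 0.453
```

Emit:
drive_tool([
  [[0,0.04,0],[0,0,0],1],
  [[0,0,0],[0,0,0],1],
  [[0,0,0],[0,0,0],1],
])

```text
time: 21.2
tool_pos: [0.4359, -0.052, 0.0051]
tool_rot: [0.436, -0.437, -0.556, 0.556]
contact_force: [-2.7, 1.0, 4.9]
gripper_width: 0.456
```

Emit:
drive_tool([
  [[0,0,-0.2],[0,0,0],1],
  [[0,0,-0.4],[0,0,0],1],
  [[0,0,-0.4],[0,0,0],1],
  [[0,0,-0.4],[0,0,0],1],
  [[0,0,-0.4],[0,0,0],1],
  [[0,0,-0.4],[0,0,0],1],
  [[0,0,-0.4],[0,0,0],1],
  [[0,0,-0.4],[0,0,0],1],
  [[0,0,-0.2],[0,0,0],1],
  [[0,0,0],[0,0,0],1],
])

```text
time: 22.2
tool_pos: [0.5151, -0.0328, 0.0052]
tool_rot: [-0.436, 0.437, 0.557, -0.556]
contact_force: [1.8, 0.6, 4.2]
gripper_width: 0.456
```

```bash
cat > chk.py <<'E'
from h import *
ex=np.array([np.cos(np.radians(13.77)),np.sin(np.radians(13.77))])
s=manip.state();t=s['tool_pos'][:2]+133*ex/1000
d=t-np.array([.6715,.006]);print('tip past front',round((d@ex+.08)*1000,1),'lat',round(d@[-ex[1],ex[0]]*1000,1))
print('F along',round(s['contact_force'][:2]@ex,1),'Fz',round(s['contact_force'][2],1),'tau',np.round(s['ft_torque'],2))
plan(s['tool_pos'],103.77)
f0=dict(np.load('scene1.npz'));a=f0['img'].astype(np.float32)
# slab corner motion in the scene view against the earlier frame: phase correlation in small windows
f=grab('scene');b=f['img'].astype(np.float32)
for nm,(x0,y0,x1,y1) in dict(front_left=(300,245,330,285),back_left=(240,220,275,250)).items():
    g=[cv2.cvtColor(i[y0:y1,x0:x1],cv2.COLOR_BGR2GRAY) for i in(a,b)]
    print(nm,np.round(cv2.phaseCorrelate(g[0],g[1],cv2.createHanningWindow(g[0].shape[::-1],cv2.CV_32F))[0],2))
E
python3 chk.py
```

```text
tip past front 51.9 lat -0.5
F along 1.9 Fz 4.2 tau [ 0.08 -0.27 -0.05]
pos [515.1 -32.8   5.2] jaw 103.76 down [ 0.003 -0.    -1.   ] F [1.8 0.6 4.2] w 0.456 t 22.2 j6 -2.02
turn units -0.0 shift units [0. 0. 0.]
front_left [0.03 0.2 ]
back_left [ 0.04 -0.03]
```

Emit:
drive_tool([
  [[0,0,-0.2],[0,0,0],1],
  [[0,0,-0.2],[0,0,0],1],
  [[0,0,0],[0,0,0],1],
])

```text
time: 22.55
tool_pos: [0.5238, -0.0306, 0.0051]
tool_rot: [-0.436, 0.437, 0.556, -0.556]
contact_force: [-1.4, 0.0, 7.3]
gripper_width: 0.453
```

Emit:
drive_tool([
  [[0,0,-0.16],[0,0,0],1],
  [[0,0,0],[0,0,0],1],
])

```text
time: 22.75
tool_pos: [0.5273, -0.0297, 0.0051]
tool_rot: [0.436, -0.437, -0.556, 0.556]
contact_force: [-2.5, -0.6, 7.4]
gripper_width: 0.45
```

Emit:
drive_tool([
  [[0,0,-0.16],[0,0,0],1],
  [[0,0,0],[0,0,0],1],
])

```text
time: 22.95
tool_pos: [0.5289, -0.0292, 0.0051]
tool_rot: [0.438, -0.435, -0.555, 0.558]
contact_force: [-10.7, -2.9, 15.5]
gripper_width: 0.457
```

```bash
python3 chk.py
```

```text
tip past front 66.1 lat -0.3
F along -11.1 Fz 15.5 tau [-0.26  1.58  0.02]
pos [528.9 -29.2   5.1] jaw 103.79 down [-0.006 -0.001 -1.   ] F [-10.7  -2.9  15.5] w 0.457 t 22.95 j6 -2.0
turn units 0.0 shift units [0. 0. 0.]
front_left [-0.07  0.32]
back_left [-0.02 -0.02]
```

Emit:
drive_tool([
  [[0,-0.03,-0.1],[0,0,0],1],
  [[0,0,-0.1],[0,0,0],1],
  [[0,0,0],[0,0,0],1],
])

```text
time: 23.3
tool_pos: [0.5325, -0.0281, 0.0051]
tool_rot: [0.438, -0.434, -0.554, 0.559]
contact_force: [-12.5, -3.6, 14.5]
gripper_width: 0.453
```

Emit:
drive_tool([
  [[0,0,-0.1],[0,0,0],1],
  [[0,0,-0.1],[0,0,0],1],
  [[0,0,0],[0,0,0],1],
])

```text
time: 23.6
tool_pos: [0.5374, -0.0269, 0.0051]
tool_rot: [0.438, -0.434, -0.554, 0.559]
contact_force: [-13.4, -3.5, 15.3]
gripper_width: 0.453
```

```bash
python3 chk.py
```

```text
tip past front 74.9 lat -0.0
F along -13.8 Fz 15.3 tau [-0.4   1.79 -0.06]
pos [537.4 -26.9   5.1] jaw 103.78 down [-0.008 -0.001 -1.   ] F [-13.4  -3.5  15.3] w 0.453 t 23.6 j6 -2.0
turn units 0.0 shift units [0. 0. 0.]
front_left [ 0.01 -0.03]
back_left [-0.09  0.  ]
```

```bash
cat >> chk.py <<'E'
def slabfit(f):
    P=cloud(f).reshape(-1,3);d=P[:,:2]-[.6715,.006];u=d@ex;v=d@[-ex[1],ex[0]]
    k=(np.abs(u)<.068)&(np.abs(v)<.085)&(np.abs(P[:,2]-.036)<.02)&(f['range_z'].ravel()>0)
    k&=~((np.abs(v)<.05)&(u<-.02))  # may be hidden by the arm
    c,*_=np.linalg.lstsq(np.c_[np.ones(k.sum()),u[k],v[k]],P[k,2],rcond=None);return k.sum(),c[0]-.08*c[1],c[0]+.08*c[1],c[2]
def avg(n,N=6):
    F=[grab(n) for _ in range(N)];A=[slabfit(f) for f in F];return np.round(np.mean(A,0)*[1,1e3,1e3,1e3],2),np.round(np.std(np.array(A)[:,1])*1e3,2)
print('scene base n,front,back mm,roll',np.round(np.array(slabfit(f0))*[1,1e3,1e3,1e3],2),'now',avg('scene'))
print('top base',np.round(np.array(slabfit(dict(np.load('top1.npz'))))*[1,1e3,1e3,1e3],2),np.round(np.array(slabfit(dict(np.load('top2.npz'))))*[1,1e3,1e3,1e3],2),'now',avg('top'))
E
python3 chk.py
```

```text
tip past front 74.9 lat 0.0
F along -14.0 Fz 14.9 tau [-0.39  1.74 -0.03]
pos [537.3 -26.9   5.1] jaw 103.79 down [-0.008 -0.001 -1.   ] F [-13.7  -3.1  14.9] w 0.455 t 23.65 j6 -2.0
turn units 0.0 shift units [0. 0. 0.]
front_left [0.01 0.17]
back_left [-0.15  0.02]
scene base n,front,back mm,roll [ 1.862e+03  3.389e+01  3.367e+01 -5.400e-01] now (array([1.8745e+03, 3.5740e+01, 3.3480e+01, 8.0000e-02]), np.float64(0.04))
top base [5.840e+02 3.555e+01 3.439e+01 1.500e-01] [1845.     34.54   34.83    2.15] now (array([1.82717e+03, 3.67800e+01, 3.44100e+01, 2.10000e-01]), np.float64(0.25))
```

Depth fit shows the front edge up about 1.9 mm with the back still down, which matches the geometry. Pushing about 9 mm more.

Emit:
drive_tool([
  [[0,0,-0.1],[0,0,0],1],
  [[0,0,-0.1],[0,0,0],1],
  [[0,0,-0.1],[0,0,0],1],
  [[0,0,-0.08],[0,0,0],1],
  [[0,0,0],[0,0,0],1],
  [[0,0,0],[0,0,0],1],
])

```text
time: 24.9
tool_pos: [0.5465, -0.0246, 0.0051]
tool_rot: [0.438, -0.434, -0.554, 0.559]
contact_force: [-13.9, -3.5, 14.5]
gripper_width: 0.458
```

```bash
python3 chk.py
```

```text
tip past front 84.3 lat -0.0
F along -14.4 Fz 14.5 tau [-0.36  1.82  0.02]
pos [546.5 -24.6   5.1] jaw 103.78 down [-0.008 -0.001 -1.   ] F [-13.9  -3.5  14.5] w 0.458 t 24.9 j6 -1.99
turn units 0.0 shift units [0. 0. 0.]
front_left [0.19 0.06]
back_left [ 0.02 -0.11]
scene base n,front,back mm,roll [ 1.862e+03  3.389e+01  3.367e+01 -5.400e-01] now (array([ 1.89583e+03,  3.75600e+01,  3.33100e+01, -1.00000e-01]), np.float64(0.06))
top base [5.840e+02 3.555e+01 3.439e+01 1.500e-01] [1845.     34.54   34.83    2.15] now (array([1.812e+03, 3.846e+01, 3.433e+01, 7.300e-01]), np.float64(0.2))
```

```bash
python3 -c "
from h import *
print(manip.job_done());print(manip.state()['time'])"
```

```text
the job is handed in; nothing more can be done
None
the job is handed in; nothing more can be done
```

I moved the steel check weight from the slab into the empty socket of its block. I then pushed the white wedge, flat on the bench and thin end first, under the middle of the slab's front edge. The job was handed in at about 25 s with the gripper still holding the wedge butt.

**Last checks:**
- **Weight:** it stood upright inside the socket rim, with its knob at the height expected when seated (80 mm above the bench), seen just after I released it. The two smaller weights in the block looked untouched.
- **Wedge position:** its tip is about 84 mm past the slab's front edge and centred within about 1 mm.
- **Lift:** the front edge is up about 3.7 mm by the scene camera, 3–4 mm by the noisier top camera and 3.9 mm by the wedge geometry. That puts the slab's front lower edge at about 20 mm, within the 17.5–23 mm asked.
- **Back edge:** unchanged within about 0.4 mm, with no sideways tilt.

**What disagreed or was not checked:**
- **Image tracking:** an attempt to follow the slab's corners in the images gave no clear reading, so the lift rests on depth and geometry.
- **Push force:** it was about 14 N, above the 3–10 N you gave, along with about 14 N upward on the tool. Both are well under the limits.
- **No final picture:** I had used all 12 views before inserting the wedge, so that part was checked by numbers only.

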